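# Open the tab-locked hose valve on the clean bench

### The arm

A 7-joint arm with a two-finger parallel gripper is mounted at the origin on a cart in front of the work surface, level with it; the furniture and walls round the work are solid. World frame = base frame: x ahead of the robot, y to its left, z up, the work surface at z = 0. Lengths are in m, angles in rad, forces in N, time in s.
With the tool pointing down it reaches from about 0.4 to 0.85 m from the base axis. Payload 10.4 kg.
Tool frame: the origin (TCP) lies at the very end of the fingers, on their centre line; the grasp point (between the pads) lies 19 mm behind it; z points along the fingers, y is the line along which they close (so a half turn about z gives the same grasp; the last joint's range is limited). The gripper opens to 87 mm and grips with 3 to 60 N. Pads are 19 mm wide; open, the fingers measure 117 mm over their backs; the gripper's body (75 mm by 190 mm) begins 51 mm behind the grasp point.
Start: joints at [-1.172, 0.332, -0.065, 1.46, 0.022, 1.35, -0.088], TCP at [0.256, 0.57, 0.223] pointing down, gripper open.
Joint ranges: [-2.6, 2.6], [-0.5, 2.12], [-1.47, 1.34], [0.16, 2.42], [-1.27, 4.41], [0.06, 2.06], [-2.6, 2.6]. Speed limits (rad/s): [2.22, 2.22, 2.79, 2.79, 3.14, 3.14, 3.14].

### API

Orientations are given as a unit quaternion [w, x, y, z].
In Python, from station import readout, capture, order gives the robot as it stands.
- The arm moves only by the tool jog_arm, never from a script. Its argument "rows" is a list of rows, each a list of 3 entries, a list of its own where there are three numbers: the shift along the tool's x, y, z scaled (see below), then the turn about the tool's z scaled (see below), then the gripper's target within -1 to 1 (fully open at 1, half-way at 0, shut at -1). In form: [[[tx, ty, tz], roll, hand], ...]. A call has 1 to 20 rows; each row shifts and turns the commanded pose from where the row before left it, along the tool's axes as they then stand; what a row does not reach is not made up. The controller multiplies each number of a shift by 2 cm and each number of a turn by pi rad. A row lasts 1/10 s, in which the tool goes at most 50 mm and 8.59 degrees, less where a joint would pass 70% of its speed; a pose out of reach is approached as far as the arm can. A call with a number of a shift or a turn outside -1 to 1 is refused whole. A call with a gripper value outside its range is refused whole. The fingers move at their own pace and stop on an object; "squeeze" is the grip in N (left out, the last holds). Time passes only in rows, so rows that do not move let the fingers close. It gives the time, the measured TCP pose, the force, the opening and the grip force at its end, in the units of the state.
- readout.get_state(): the state, without advancing time (a new reading comes with each control period).
- capture(name): name is "side" or "top" or "wrist"; returns a dict with "image" (480x640x3 uint8, blue, green, red), "intrinsics" (3x3 intrinsics, pixels), "distortion" ([k1, k2, p1, p2, k3] as OpenCV has them; the pictures are not rectified), "world_from_camera" (4x4, takes a point from camera to world coordinates); the wrist camera has in their place "mount" (4x4, takes a point from camera to tool coordinates, whose origin is the TCP and whose axes are the flange's). Camera axes: x right, y down, z forward; pixel columns grow to the right and rows downward; lengths in m; the calibration is good to about 2 mm. A picture is of the moment at which its call begins: read the wrist's pose just before it. There is no depth.
- order.job_done(): hands the job in; it is judged then, once.
The state is a dict: "clock": time; "joint_positions": joint angles; "qd": joint speeds; "joint_efforts": joint torques, N m; "tool_pos": TCP position; "tool_rot": TCP orientation; "contact_force": force on the tool from outside, world axes, zero at the start; "ft_torque": the same for the moment, N m; "grip_width": opening from 0.0 (shut) to 1.0 (fully open); "grip_force": force on a finger pad.
Only numpy, scipy, OpenCV 4.12 (cv2) and the standard library are available. Lean on these libraries where they do the work, as an engineer would, in place of code of your own. Each camera call takes 0.05 s, during which the arm holds its last target. There are 200 camera calls.

### The job

Two identical tab-lock valves stand on the bench; open the one whose outlet is a ribbed hose barb. Pinch in both spring tabs of its knob, turn the knob anticlockwise (seen from above) from the dot to the bar mark, and let go so that the tabs spring out and lock it there. Leave the valve with the blanked-off outlet shut.

Things in the scene. Friction and masses are not known exactly. Their poses are not given: they have to be found in the camera images.
- hose_valve: Valve to open, fixed to the bench: 96 mm square foot plate, grey round body 38 mm high, notched ring 72 mm across up to 44 mm high, black knob (42 mm across, top at 87 mm). Brass ribbed hose barb toward the robot along -x, 86 mm out from the axis, 23 mm high. Origin: under the knob's axis, on the bench. Ring marks: round dot = shut, long bar = open, 60 degrees anticlockwise of it.
- hose_valve_grip (a point): On its knob's upright axis, 69 mm above the bench, mid-height of the tabs; turns with the knob: z up, y through both tabs, the white pointer on top points to -x. The grey ribbed tabs, at +y and -y, are 22 mm wide, 26 mm high (56 to 82 mm above the bench), 60 mm over their outer faces when out, 44 mm when fully in. Keep fingertips above 48 mm to clear the ring.
- hose_valve_knob (a joint): Its knob angle, rad: 0 = pointer at the dot (shut), growing anticlockwise from above to 1.05 = at the bar (open); end stops -0.03 and 1.08. Tabs out, teeth under them in the ring's notches lock it (play up to 0.16); with both tabs in by 3 mm or more it turns easily (0.06 N m). Let go beyond 0.9, the tabs spring out into the open notch. It stays where it is left.
- hose_valve_tab_l (a joint): Travel of the tab at the grip point's +y side, m: 0 = out, 0.008 = fully in. Spring: 3 N when out, 6 N fully in; each tab moves and locks on its own.
- hose_valve_tab_r (a joint): The same for the tab at the -y side.
- plug_valve: The other valve, to be left shut: the same in every respect except its outlet, a short smooth round brass plug, 29 mm thick, reaching only 62 mm out from the axis.
- plug_valve_knob (a joint): Knob angle of the plugged valve, rad, read as that of the other; it starts shut (0 to 0.1).
Mind the look-alikes: they are no part of the job. What is shaped like the hose_valve but orange is not meant.

How it is judged:
By the outcome, as a careful person would: the job done as asked, in the order asked, and still so for the second after the job is handed in, with the robot touching nothing.
It also fails if it takes over 35 s, if anything falls off the work surface, if the arm or the gripper's body presses on something with over 40 N, if the wrist force passes 120 N, or if a joint passes its speed limit or range.

## Working session

There is one attempt and no reset: what is moved stays moved. The work goes in short steps, Python scripts to look and compute and a tool call to move; the robot and the scene stay as the last step left them, time stands still between calls to the robot, and variables do not carry over. Pictures are saved under pics/ and viewed, at most 10 in all, crops included, and the job is handed in when it is done.

Besides the shell and the picture viewer there is one more tool, called after "Call:" as name([rows], argument=value, ...), one row to a line, values as JSON. jog_arm: Moves the arm, as the interface text tells. Its arguments: {"type":"object","properties":{"rows":{"type":"array","items":{"type":"array"}},"squeeze":{"type":"number"}},"required":["rows"]}

```bash
mkdir -p pics; python3 - <<'E'
from station import readout,capture,order
import cv2,numpy as np
s=readout.get_state();print(s)
for n in("side","top"):
    c=capture(n);cv2.imwrite(f"pics/{n}0.png",c["image"]);print(n,c["intrinsics"],c["distortion"],c["world_from_camera"])
E
```

```text
{'clock': 0.0, 'joint_positions': array([-1.17159425,  0.3328656 , -0.06468799,  1.4609518 ,  0.02158406,
        1.34991034, -0.08847946]), 'qd': array([ 2.95604664e-04,  6.21954678e-05, -9.05834092e-04, -3.09402074e-04,
        1.22294852e-04,  2.92412911e-03, -3.94745624e-04]), 'joint_efforts': array([ 5.81832810e-04, -6.23266554e+01,  2.49260617e-02, -3.89890552e+01,
       -6.13062666e-02,  4.00004780e-02,  1.39348431e-04]), 'tool_pos': array([0.25572351, 0.56985482, 0.22175282]), 'tool_rot': array([-1.23094001e-04,  2.09327856e-01,  9.77845249e-01, -7.09577320e-04]), 'contact_force': array([-1.01909726, -0.54349977, -0.0367729 ]), 'ft_torque': array([-0.05549124, -0.00068979, -0.00232545]), 'grip_force': 0.0, 'grip_width': 0.9974162531824615}
side [[438.97035335   0.         320.48934636]
 [  0.         438.97035335 239.15227145]
 [  0.           0.           1.        ]] [0.01864341 0.         0.         0.         0.        ] [[ 0.87169418 -0.24107406  0.42665273  0.09494667]
 [-0.49002251 -0.43805833  0.75364636 -0.6134863 ]
 [ 0.00521419 -0.86601859 -0.49998461  0.49985656]
 [ 0.          0.          0.          1.        ]]
top [[449.34598963   0.         318.87593748]
 [  0.         449.34598963 241.018566  ]
 [  0.           0.           1.        ]] [-0.09853991  0.          0.          0.          0.        ] [[ 0.02788738 -0.99401753  0.10560036  0.40387193]
 [-0.99959256 -0.02837378 -0.00310624  0.0403547 ]
 [ 0.00608394 -0.10547071 -0.9944038   0.91049329]
 [ 0.          0.          0.          1.        ]]
```

View pics/top0.png

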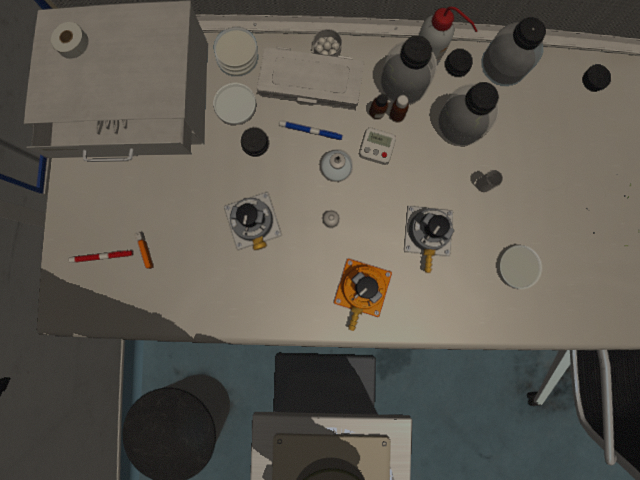

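View pics/side0.png

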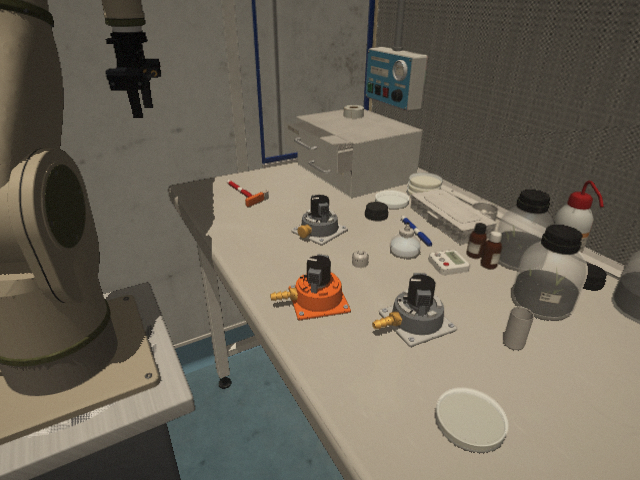

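The top view shows the hose-barb valve at about (430,230) with its barb at (428,262). The plugged valve is at (250,220) and an orange decoy is at (364,288). I'll zoom in on the target.

```bash
cat > h.py <<'E'
import cv2,numpy as np
def ray(c,uv):
    p=cv2.undistortPoints(np.array(uv,float).reshape(-1,1,2),c["intrinsics"],np.array(c["distortion"]))[:,0]
    T=c["world_from_camera"];d=np.c_[p,np.ones(len(p))]@T[:3,:3].T
    return T[:3,3],d
def plane(c,uv,z):
    o,d=ray(c,uv);return o+d*((z-o[2])/d[:,2])[:,None]
def pix(c,P):
    T=np.linalg.inv(c["world_from_camera"]);r=cv2.Rodrigues(T[:3,:3])[0]
    return cv2.projectPoints(np.array(P,float),r,T[:3,3],c["intrinsics"],np.array(c["distortion"]))[0][:,0]
E
python3 - <<'E'
import cv2,numpy as np
a=cv2.imread("pics/top0.png")[195:280,390:475];b=cv2.imread("pics/side0.png")[265:350,365:465]
r=lambda i,s:cv2.resize(i,None,fx=s,fy=s,interpolation=cv2.INTER_CUBIC)
A=r(a,4.6);B=r(b,4)
o=np.zeros((400,800,3),np.uint8);o[:391,:391]=A[:391,:391];o[:340,395:795]=B
cv2.imwrite("pics/crop.png",o)
E
```

```text
(no output)
```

View pics/crop.png

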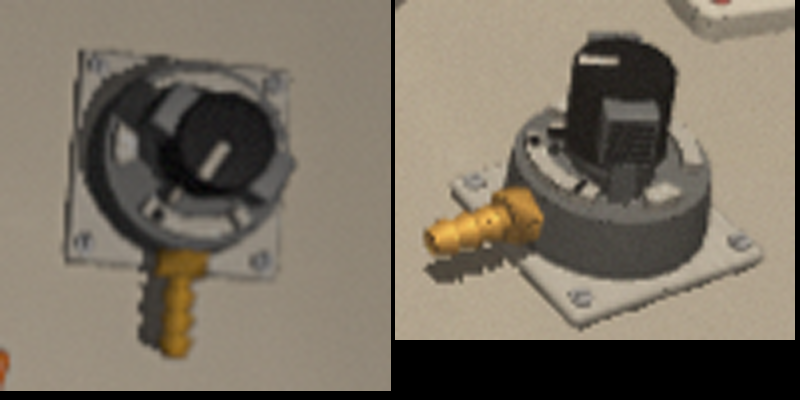

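The zoomed crop shows the knob top centred near (226,143) and the white pointer running from (225,148) to (205,172). The tabs are at upper left (180,105) and lower right (270,185). The plate corners are at (80,50), (291,70), (275,278) and (65,262).

```bash
python3 - <<'E'
from h import *
from station import capture
c=capture("top");im=c["image"]
up=lambda a:(np.array(a,float)+.5)/4.6+[390,195]-.5
pc=plane(c,up([(80,50),(291,70),(275,278),(65,262)]),.006);print(pc,pc.mean(0));print([np.linalg.norm(pc[i]-pc[i-1]) for i in range(4)])
d=(pc[0]-pc[3]+pc[1]-pc[2]);print("plate yaw",np.degrees(np.arctan2(d[1],d[0])))
m=(im.max(2)<40).astype(np.uint8);m=m[195:280,390:475]
big=cv2.resize(cv2.cvtColor(im[195:280,390:475],cv2.COLOR_BGR2GRAY),None,fx=8,fy=8,interpolation=cv2.INTER_CUBIC)
print("centre guess",plane(c,up([(226,143)]),.087))
p=plane(c,up([(225,148),(205,172)]),.087);d=p[1]-p[0];print("pointer ang",np.degrees(np.arctan2(d[1],d[0])), p)
t=plane(c,up([(180,105),(272,182)]),.082);d=t[1]-t[0];print(t,"tabs ang",np.degrees(np.arctan2(d[1],d[0])))
b=plane(c,up([(177,352)]),.023);print("barb",b)
# side
s=capture("side")
us=lambda a:(np.array(a,float)-[395,0]+.5)/4+[365,265]-.5
print("side centre",plane(s,us([(621,57)]),.087))
p=plane(s,us([(582,61),(617,60)]),.087);d=p[0]-p[1];print("side ptr",np.degrees(np.arctan2(d[1],d[0])),p)
print("side plate",plane(s,us([(580,322),(762,258),(455,185)]),.004))
E
```

```text
[[ 0.57843349 -0.14127747  0.006     ]
 [ 0.57248369 -0.23693488  0.006     ]
 [ 0.47877625 -0.22923158  0.006     ]
 [ 0.48332799 -0.13517649  0.006     ]] [ 0.52825536 -0.1856551   0.006     ]
[np.float64(0.09530099402840254), np.float64(0.09584227059361868), np.float64(0.0940235369466148), np.float64(0.09416517411920122)]
plate yaw -4.181504595089669
centre guess [[ 0.52645092 -0.1850237   0.087     ]]
pointer ang 140.6797731827656 [[ 0.52439012 -0.18460706  0.087     ]
 [ 0.51433047 -0.1763674   0.087     ]]
[[ 0.54229288 -0.16735954  0.082     ]
 [ 0.51171511 -0.20543423  0.082     ]] tabs ang -128.7679378883768
barb [[ 0.4441492  -0.18108283  0.023     ]]
side centre [[ 0.52741148 -0.1829088   0.087     ]]
side ptr 153.94333651783123 [[ 0.51168583 -0.17744814  0.087     ]
 [ 0.52458973 -0.1837576   0.087     ]]
side plate [[ 0.47876667 -0.22989844  0.004     ]
 [ 0.5695815  -0.23702802  0.004     ]
 [ 0.48551665 -0.13658285  0.004     ]]
```

Call:
jog_arm([
  [[-0.98,-1,0],0.0,1],
  [[-0.98,-1,0],0.0,1],
  [[-0.98,-1,0],0.0,1],
  [[-0.98,-1,0],0.0,1],
  [[-0.98,-1,0],0.0,1],
  [[-0.98,-1,0],0.0,1],
  [[-0.98,-1,0],0.0,1],
  [[-0.98,-1,0],0.0,1],
  [[-0.98,-1,0],0.0,1],
  [[-0.98,-1,0],0.0,1],
  [[-0.98,-1,0],0.0,1],
  [[-0.98,-1,0],0.0,1],
  [[-0.98,-1,0],0.0,1],
  [[-0.98,-1,0],0.0,1],
  [[-0.98,-1,0],0.0,1],
  [[-0.98,-1,0],0.0,1],
  [[-0.98,-1,0],0.0,1],
  [[-0.98,-1,0],0.0,1],
  [[-0.98,-1,0],0.0,1],
  [[-0.98,-1,0],0.0,1],
])

```text
clock: 2.2
tool_pos: [0.4499, 0.0437, 0.2226]
tool_rot: [0.0, 0.209, 0.978, 0.0]
contact_force: [0.3, 1.0, 0.1]
grip_width: 1.003
grip_force: 0.0
```

Call:
jog_arm([
  [[-0.98,-1,0],0.0,1],
  [[-0.98,-1,0],0.0,1],
  [[-0.98,-1,0],0.0,1],
  [[-0.98,-1,0],0.0,1],
  [[-0.98,-1,0],0.0,1],
  [[-0.98,-1,0],0.0,1],
  [[0,0,0],0.047,1],
  [[0,0,0],0.047,1],
  [[0,0,0],0.047,1],
  [[0,0,0],0.047,1],
  [[0,0,0],0.047,1],
  [[0,0,0],0.047,1],
  [[0,0,0],0.047,1],
  [[0,0,0],0.047,1],
  [[0,0,0],0.047,1],
  [[0,0,0],0.047,1],
  [[0,0,0],0.047,1],
  [[0,0,0],0.047,1],
  [[0,0,0],0.047,1],
  [[0,0,0],0.047,1],
])

```text
clock: 4.2
tool_pos: [0.5078, -0.1127, 0.2225]
tool_rot: [-0.0, 0.948, 0.318, -0.0]
contact_force: [-0.3, -0.4, -0.6]
grip_width: 1.002
grip_force: 0.0
```

Call:
jog_arm([
  [[0,0,0],0.047,1],
  [[0,0,0],0.047,1],
  [[0,0,0],0.047,1],
  [[0,0,0],0.047,1],
  [[0,0,0],0.047,1],
  [[0,0,0],0.047,1],
  [[0,0,0],0.047,1],
  [[0,0,0],0.047,1],
  [[0,0,0],0.0,1],
  [[0,0,0],0.0,1],
])

```text
clock: 5.2
tool_pos: [0.5079, -0.1127, 0.2225]
tool_rot: [-0.0, 0.966, -0.259, -0.0]
contact_force: [-0.1, 0.6, -1.1]
grip_width: 0.998
grip_force: 0.0
```

```bash
cat >> h.py <<'E'
from scipy.spatial.transform import Rotation as R
def tool(s):
    T=np.eye(4);T[:3,:3]=R.from_quat(s["tool_rot"],scalar_first=True).as_matrix();T[:3,3]=s["tool_pos"];return T
E
python3 - <<'E'
from h import *
from station import capture,readout
s=readout.get_state();T=tool(s);c=capture("wrist");c["world_from_camera"]=T@c["mount"]
cv2.imwrite("pics/w1.png",c["image"]);np.save("w1.npy",c,allow_pickle=True)
print(s["clock"],s["joint_positions"],T,c["mount"],pix(c,[[.527,-.185,.087],[.527,-.185,.004]]))
E
```

```text
5.2 [-0.64086619  0.10663702  0.8361565   1.77227205 -0.08222996  1.29868476
 -1.88013434] [[ 8.65849683e-01 -5.00304226e-01 -8.90364469e-05  5.07866308e-01]
 [-5.00304210e-01 -8.65849683e-01  1.52909422e-04 -1.12709726e-01]
 [-1.53593409e-04 -8.78512651e-05 -9.99999984e-01  2.22470208e-01]
 [ 0.00000000e+00  0.00000000e+00  0.00000000e+00  1.00000000e+00]] [[ 5.96926281e-04 -9.66855078e-01 -2.55325089e-01  6.90586816e-02]
 [ 9.99999788e-01  5.10307014e-04  4.05495700e-04 -1.20184131e-03]
 [-2.61761393e-04 -2.55325276e-01  9.66855178e-01 -1.62830821e-01]
 [ 0.00000000e+00  0.00000000e+00  0.00000000e+00  1.00000000e+00]] [[384.39992382 159.85735389]
 [369.21699938 155.12852114]]
```

View pics/w1.png

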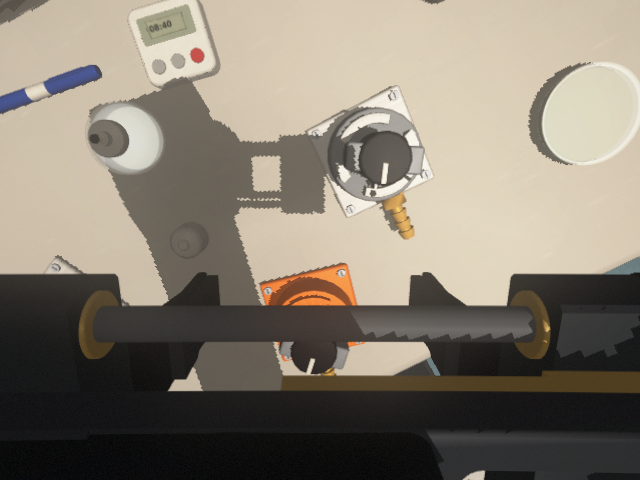

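The wrist view shows the target knob at about (386,157), where (384,160) was predicted. Its tabs run nearly along the image row. I'll zoom in for the tab angle.

```bash
python3 - <<'E'
import cv2
i=cv2.imread("pics/w1.png")[115:205,330:440]
cv2.imwrite("pics/w1c.png",cv2.resize(i,None,fx=6,fy=6,interpolation=cv2.INTER_CUBIC))
E
```

```text
(no output)
```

View pics/w1c.png

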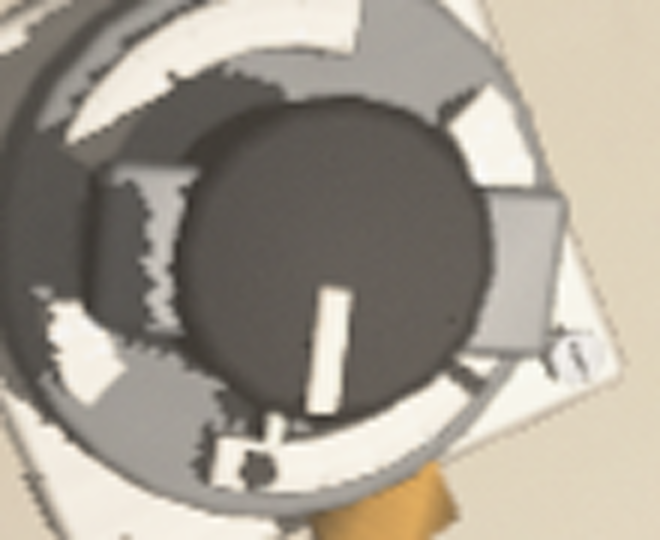

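The knob circle is centred at crop (336,257). The pointer runs (338,288) to (320,413), and the right tab's outer edge runs (565,195) to (550,352). The dot is at (258,470) and the bar at (470,375).

```bash
python3 - <<'E'
from h import *
from station import readout
c=np.load("w1.npy",allow_pickle=True).item()
up=lambda a:(np.array(a,float)+.5)/6+[330,115]-.5
k=plane(c,up([(336,257),(180,257),(492,257)]),.087);print(k,np.linalg.norm(k[1]-k[2]))
C=k[0]
ang=lambda a,b:np.degrees(np.arctan2(*(b-a)[1::-1]))
p=plane(c,up([(338,288),(320,413)]),.087);print("ptr",ang(*p))
t=plane(c,up([(565,195),(550,352)]),.082);print("tab edge",ang(*t),np.linalg.norm(t[1]-t[0]),"tab dist",np.linalg.norm(t.mean(0)[:2]-C[:2]))
t=plane(c,up([(105,165),(85,325)]),.082);print("tab edge L",ang(*t),"tab dist",np.linalg.norm(t.mean(0)[:2]-C[:2]))
m=plane(c,up([(258,470),(470,375)]),.044);print("dot",ang(C,m[0]),"bar",ang(C,m[1]),[np.linalg.norm((x-C)[:2]) for x in m])
T=tool(readout.get_state());print("tool x ang",ang(np.zeros(3),T[:3,0]))
for g in (C,np.array([.527,-.185,.087])):
  print("shift tool", T[:3,:3].T@(g-T[:3,3])/.02)
E
```

```text
[[ 0.52817868 -0.18662338  0.087     ]
 [ 0.53816965 -0.1693668   0.087     ]
 [ 0.51819285 -0.20384572  0.087     ]] 0.03984806480370504
ptr 144.48556073049994
tab edge 148.76644825099552 0.020015202706656653 tab dist 0.029909001517395693
tab edge L 143.95680977421387 tab dist 0.03047719836286546
dot 146.22450370511876 bar -153.90285851026806 [np.float64(0.03338865333611999), np.float64(0.03447975725253518)]
tool x ang -30.038244047846494
shift tool [2.72868296 2.69098856 6.77433698]
shift tool [2.63703283 2.65022209 6.77435394]
```

Call:
jog_arm([
  [[0.9,0.9,0],0,1],
  [[0.9,0.9,0],0,1],
  [[0.9,0.88,0],0,1],
  [[0,0,1],0.022,1],
  [[0,0,1],0,1],
  [[0,0,1],0,1],
  [[0,0,1],0,1],
  [[0,0,1],0,1],
  [[0,0,0],0,1],
  [[0,0,0],0,1],
], squeeze=20)

```text
clock: 6.25
tool_pos: [0.5275, -0.1865, 0.1229]
tool_rot: [0.0, 0.956, -0.294, -0.0]
contact_force: [0.1, -0.2, 0.3]
grip_width: 1.002
grip_force: 0.0
```

```bash
python3 - <<'E'
from h import *
from station import capture,readout
s=readout.get_state();T=tool(s);c=capture("wrist");c["world_from_camera"]=T@c["mount"]
cv2.imwrite("pics/w2.png",c["image"])
print(T,pix(c,[[.5278,-.186,.087]]))
E
```

```text
[[ 8.27476886e-01 -5.61499666e-01 -3.58326179e-04  5.27501983e-01]
 [-5.61499732e-01 -8.27476911e-01 -1.14665098e-04 -1.86468686e-01]
 [-2.32122226e-04  2.96082772e-04 -9.99999929e-01  1.22892572e-01]
 [ 0.00000000e+00  0.00000000e+00  0.00000000e+00  1.00000000e+00]] [[314.88282709 267.29226339]]
```

View pics/w2.png

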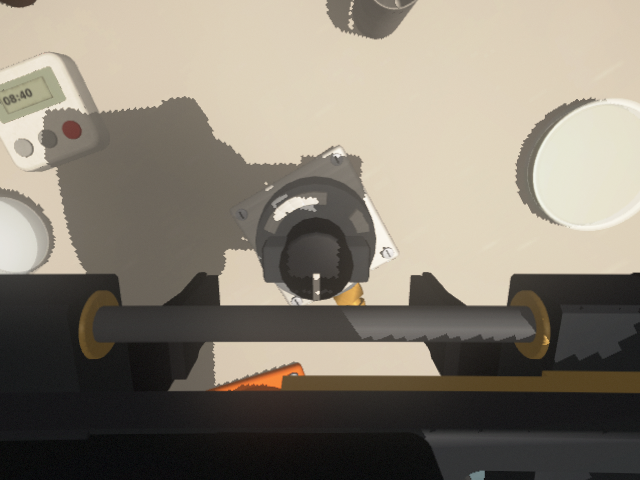

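The wrist view shows the tabs spanning columns 262 to 369, so their centre is at 316. The pointer is vertical at 316 and the fingers are centred at 315, so everything lines up. Next I descend and pinch.

Call:
jog_arm([
  [[0,0,0.8],0,1],
  [[0,0,0.9],0,1],
  [[0,0,0.9],0,1],
  [[0,0,0.8],0,1],
  [[0,0,0],0,1],
  [[0,0,0],0,1],
], squeeze=20)

```text
clock: 6.9
tool_pos: [0.5276, -0.1865, 0.0547]
tool_rot: [0.0, 0.956, -0.294, 0.0]
contact_force: [0.1, -0.6, 0.6]
grip_width: 1.0
grip_force: 0.0
```

Call:
jog_arm([
  [[0,0,0],0,-0.2],
  [[0,0,0],0,-0.2],
  [[0,0,0],0,-0.2],
  [[0,0,0],0,-0.2],
  [[0,0,0],0,-0.2],
  [[0,0,0],0,-0.2],
  [[0,0,0],0,-0.2],
  [[0,0,0],0,-0.2],
], squeeze=20)

```text
clock: 7.7
tool_pos: [0.5272, -0.1873, 0.055]
tool_rot: [0.0, 0.956, -0.295, 0.0]
contact_force: [-4.0, -3.0, 8.4]
grip_width: 0.487
grip_force: 20.1
```

Call:
jog_arm([
  [[0,0,0],-0.028,-0.2],
  [[0,0,0],-0.028,-0.2],
  [[0,0,0],-0.028,-0.2],
  [[0,0,0],-0.028,-0.2],
  [[0,0,0],-0.028,-0.2],
  [[0,0,0],-0.028,-0.2],
  [[0,0,0],-0.028,-0.2],
  [[0,0,0],-0.028,-0.2],
  [[0,0,0],-0.028,-0.2],
  [[0,0,0],-0.028,-0.2],
  [[0,0,0],-0.028,-0.2],
  [[0,0,0],-0.025,-0.2],
  [[0,0,0],0,-0.2],
  [[0,0,0],0,-0.2],
])

```text
clock: 9.1
tool_pos: [0.5272, -0.1877, 0.0551]
tool_rot: [0.001, 0.975, 0.222, -0.0]
contact_force: [-2.9, -4.6, 6.6]
grip_width: 0.489
grip_force: 20.0
```

Call:
jog_arm([
  [[0,0,0],0,1],
  [[0,0,0],0,1],
  [[0,0,0],0,1],
  [[0,0,0],0,1],
  [[0,0,0],0,1],
  [[0,0,0],0,1],
  [[0,0,-0.8],0,1],
  [[0,0,-1],0,1],
  [[0,0,-1],0,1],
  [[0,0,-1],0,1],
  [[0,0,-1],0,1],
  [[0,0,-1],0,1],
  [[0,0,-1],0,1],
  [[-1,0,-1],0,1],
  [[-1,0,0],0,1],
  [[-1,0,0],0,1],
  [[-1,0,0],0,1],
  [[0,0,0],0,1],
  [[0,0,0],0,1],
])

```text
clock: 11.0
tool_pos: [0.4558, -0.2206, 0.2107]
tool_rot: [-0.0, 0.975, 0.222, 0.001]
contact_force: [0.2, 0.2, 0.2]
grip_width: 1.0
grip_force: 0.0
```

```bash
python3 - <<'E'
from h import *
from station import capture,readout
s=readout.get_state();T=tool(s);c=capture("wrist");c["world_from_camera"]=T@c["mount"]
np.save("w3.npy",c,allow_pickle=True)
u,v=pix(c,[[.5278,-.1865,.087]])[0].astype(int);print(u,v,T)
x,y=max(u-60,0),max(v-50,0);print(x,y)
cv2.imwrite("pics/w3.png",cv2.resize(c["image"][y:y+95,x:x+120],None,fx=6,fy=6,interpolation=cv2.INTER_CUBIC))
E
```

```text
316 124 [[ 9.01099282e-01  4.33611828e-01  9.30967432e-04  4.55782379e-01]
 [ 4.33611265e-01 -9.01099722e-01  7.50418875e-04 -2.20590543e-01]
 [ 1.16428499e-03 -2.72523944e-04 -9.99999285e-01  2.10676332e-01]
 [ 0.00000000e+00  0.00000000e+00  0.00000000e+00  1.00000000e+00]]
256 74
```

View pics/w3.png

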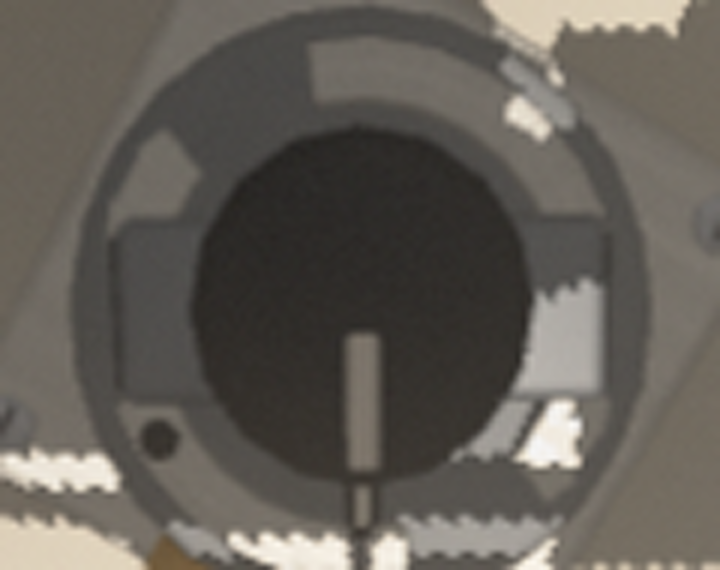

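The pointer at (362,400) lines up with the bar at (362,540). The tabs span columns 115 to 605 against a knob width of 340 px. That makes about 60 mm, so both tabs are fully out and locked.

```bash
python3 -c "
from station import order
print(order.job_done())"
```

```text
the job is handed in; nothing more can be done
None
```

The hose-barb valve is open: its pointer is on the bar mark and both tabs have sprung out and locked. I never touched the plugged valve, and I handed the job in after about 11 s on the robot's clock.

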